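Turn the griddle plate over

ROBOT

A 6-joint arm with a two-finger parallel gripper is mounted at the origin on a cart in front of the work surface, level with it; the furniture and walls round the work are solid. World frame = base frame: x ahead of the robot, y to its left, z up, the work surface at z = 0. Lengths are in m, angles in rad, forces in N, time in s.
With the tool pointing down it reaches from about 0.3 to 0.775 m from the base axis. Payload 14.6 kg.
Tool frame: the origin (TCP) lies midway between the tips of the shut fingers; the grasp point (between the pads) lies 19 mm behind it (ctrl.pinch_z is the distance from the TCP to the grasp point, in m); z points along the fingers, y is the line along which they close (so a half turn about z gives the same grasp; the last joint's range is limited). The gripper opens to 94 mm and grips with 3 to 60 N. Pads are 16 mm wide; open, the fingers measure 119 mm over their backs; the gripper's body (75 mm by 177 mm) begins 78 mm behind the grasp point.
Start: joints at [1.045, 0.3, 1.521, -0, 1.321, -0.067], TCP at [0.244, 0.493, 0.205] pointing down, gripper open.
Joint ranges: [-3.03, 3.03], [-0.79, 2.21], [0.23, 2.52], [-1.04, 4.18], [0, 3.07], [-2.55, 2.55]. Speed limits (rad/s): [2.22, 2.22, 2.57, 3.14, 3.14, 3.14].

INTERFACE

Orientations are given as [roll, pitch, yaw] about the fixed x, y, z axes, in that order (R = Rz(yaw) Ry(pitch) Rx(roll)).
In Python, from station import ctrl gives the robot as it stands.
- The arm moves only by the tool jog_arm, never from a script. Its argument "motion" is a list of rows, each a list of 7 numbers: the shift along the tool's x, y, z in m, then the turn, a rotation vector about the tool's x, y, z in rad, then the opening, from -1 (shut) to 1 (fully open). In form: [[tx, ty, tz, rx, ry, rz, gripper], ...]. A call has 1 to 5 rows; each row shifts and turns the commanded pose from where the row before left it, along the tool's axes as they then stand; what a row does not reach is not made up. A row lasts 1/10 s, in which the tool goes at most 50 mm and 8.59 degrees, less where a joint would pass 70% of its speed; a pose out of reach is approached as far as the arm can. A call is refused whole if a number of a shift passes 0.05 or a number of a turn 0.15, either way. A call with a gripper value outside its range is refused whole. The fingers move at their own pace and stop on an object; "squeeze" is the grip in N (left out, the last holds). Time passes only in rows, so rows that do not move let the fingers close. It gives the time, the measured TCP pose, the force, the opening and the grip force at its end, in the units of the state.
- ctrl.get_obs(): the state, without advancing time (a new reading comes with each control period).
- ctrl.camera(name): name is "side" or "top" or "wrist"; returns the picture (420x560x3 uint8, red, green, blue); there is no depth.
- ctrl.camera_model(name): a dict with "intrinsics" (3x3 intrinsics, pixels), "k1" (the pictures are not rectified: a ray, as slopes to the right and down, at radius r is drawn at 1 + k1 r^2 times it, then the intrinsics apply), "rvec" (rotation vector, rad) and "tvec" (3), from world to camera coordinates, as OpenCV has them. Camera axes: x right, y down, z forward; pixel columns grow to the right and rows downward; lengths in m; the calibration is good to about 2 mm. A picture is of the moment at which its call begins: read the wrist's pose just before it. camera_model takes no time and is no camera call; for the wrist camera it gives the pose at the moment of the call.
- ctrl.hand_in(): hands the job in; it is judged then, once.
The state is a dict: "time_s": time; "qpos": joint angles; "joint_vel": joint speeds; "tau": joint torques, N m; "ee_pos": TCP position; "eef_rot": TCP orientation; "force": force on the tool from outside, world axes, zero at the start; "moment": the same for the moment, N m; "grip_width": finger opening in m; "grip_force": force on a finger pad.
Only numpy, scipy, OpenCV 4.12 (cv2) and the standard library are available. Lean on these libraries where they do the work, as an engineer would, in place of code of your own. Each camera call takes 0.05 s, during which the arm holds its last target. There are 200 camera calls.

TASK

Of the two table grills, one plate still has its bright smooth face up. Turn that plate over and seat it again on its own grill with the dark ridged face up, lying flat with both forks down round their pins, the wide fork on the thick pin and the narrow fork on the thin one. Leave the other grill's plate alone and let go of the handle.

Things in the scene. Friction and masses are not known exactly. Their poses are not given: they have to be found in the camera images.
- plate: griddle plate to turn over, 170 x 130 x 8 mm (x, y, z), 0.5 kg; bright smooth face on +z (up at first), 3 mm dark ridges along x on -z. Origin: its middle, half way through the 8 mm; first 57 mm over the worktop, axes along stand's. At x = 0 an open fork sticks out 28 mm from each side: wide (gap 34 mm) on +y, narrow (gap 20 mm) on -y
- plate_hinge (a point): pivot of the plate's wire handle: at its +x edge, 93 mm from the plate's origin, half way through the thickness. The handle swings freely half round this edge (about the plate's y) from one face to the other. Lifted by it, the plate hangs straight down, far edge 178 mm below the pivot. Handle 80 mm wide
- plate_grip (a point): centre of that handle's light wooden grip, 45 mm from the pivot: 14 mm thick, 16 mm high, 56 mm long along the plate's y. It starts about upright over the pivot and stays where left. Take it from above across its 14 mm, jaws closing along the plate's x
- stand: the grill under that plate, fixed: black base, flat deck 140 (x) by 200 mm (y), top 50 mm over the worktop. Origin: centre of its underside, z up. Brass tapered pins 16 mm high on the deck: thick (22 mm) at x 0, y +81 mm, by the silver knob; thin (8 mm) at x 0, y -74 mm. The plate overhangs 15 mm at both x ends. Fork play 5 to 6 mm
- stand_lip (a point): middle of the deck's top edge on the handle's first side (stand's x = +70 mm, height 50 mm). With the hanging plate's lower end outside and below this edge, carry the handle over the deck and down: the plate leans on the edge and tips over. Turned rightly, the pivot ends at the stand's x = -93 mm, pivot and plate 54 mm over the worktop
- other_plate: an equal plate on an equal second grill, already lying with its dark ridged face up; to be left alone. Origin at the middle of the plate, z up (out of its ridged face), its handle on its -x side
There are look-alikes about, which are no part of the job. Leave any red look-alike of the plate alone.

How it is judged:
At the end, for the whole second after the job is handed in: the plate rests ridged face up on its own grill, level within 6 degrees, centred within 12 mm, at most 3.5 mm above its seat, square within 10 degrees, handle on the grill's -x side (each fork on its own pin); the other plate within 20 mm of where it was (angle between plate's own z axis and vertical above 3.04 rad and horizontal distance between plate and stand below 0.012 m and z of plate in the frame of stand below 0.0575 m and angle between the y axis of plate and the y axis of stand, either way round below 0.17 rad and x of plate_grip in the frame of stand below -0.03 m and linear speed of plate below 0.02 m/s and distance of other_plate from where it was at the start of the episode below 0.02 m); the robot touches nothing.
It fails at once if the other plate was lifted or shifted by more than 40 mm (distance of other_plate from where it was at the start of the episode above 0.04 m).
It also fails if it takes over 48 s, if anything falls off the work surface, if the arm or the gripper's body presses on something with over 40 N, if the wrist force passes 120 N, or if a joint passes its speed limit or range.

## Working session

There is one attempt and no reset: what is moved stays moved. The work goes in short steps, Python scripts to look and compute and a tool call to move; the robot and the scene stay as the last step left them, time stands still between calls to the robot, and variables do not carry over. Pictures are saved under pics/ and viewed, at most 10 in all, crops included, and the job is handed in when it is done.

Besides the shell and the picture viewer there is one more tool, called after "Call:" as name(argument=value, ...) on one line, values as JSON. jog_arm: Moves the arm, as the interface text tells. Its arguments: {"type":"object","properties":{"motion":{"type":"array"},"squeeze":{"type":"number"}},"required":["motion"]}

```bash
ls; mkdir -p pics
python3 - <<'E'
from station import ctrl
import cv2,numpy as np
for n in ("side","top"):
    m=ctrl.camera_model(n);print(n,m)
    cv2.imwrite(f"pics/{n}0.png",ctrl.camera(n)[:,:,::-1])
o=ctrl.get_obs();print(o["time_s"],o["ee_pos"],o["eef_rot"])
a=cv2.imread("pics/side0.png")
E
```

```text
pics
side {'intrinsics': array([[537.44644772,   0.        , 277.81815688],
       [  0.        , 537.44644772, 200.58232206],
       [  0.        ,   0.        ,   1.        ]]), 'k1': -0.18981748630370995, 'rvec': array([ 0.79285986, -2.27158963,  1.3796286 ]), 'tvec': array([0.26221253, 0.20026141, 1.40135588])}
top {'intrinsics': array([[507.74054004,   0.        , 272.85216023],
       [  0.        , 507.74054004, 206.62847135],
       [  0.        ,   0.        ,   1.        ]]), 'k1': -0.16355307427710147, 'rvec': array([ 2.13851042, -2.19900964,  0.10947462]), 'tvec': array([-0.03813907,  0.37222546,  1.62084259])}
0.1 [0.24349529 0.49292699 0.20496862] [-3.14065212e+00 -3.59729694e-05  2.68277076e+00]
```

View pics/top0.png

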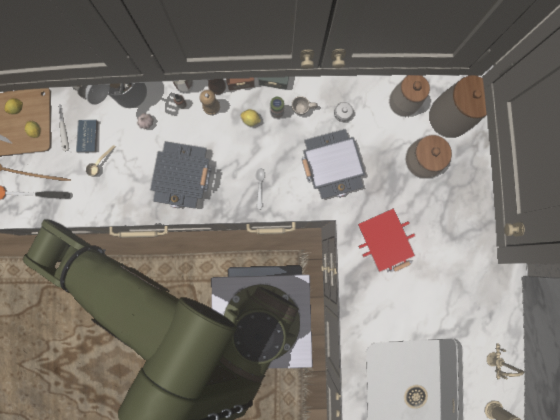

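View pics/side0.png

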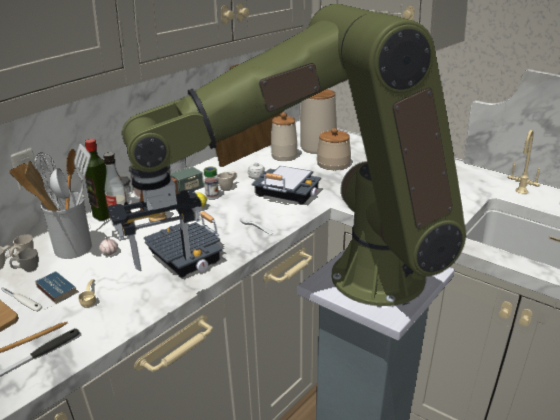

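Candidates: the bright plate at top px (334,162), the dark ridged plate at (182,175) (other), and the red look-alike at (386,240). I choose the bright one and check it in a crop.

```bash
cat > h.py <<'E'
from station import ctrl
import cv2,numpy as np
def ray(n,px,m=None):
    m=m or ctrl.camera_model(n);K=m["intrinsics"]
    p=cv2.undistortPoints(np.float64(px).reshape(-1,1,2),K,np.array([m["k1"],0,0,0,0.]))[:,0]
    # same model: distorted = r(1+k1 r^2)
    R=cv2.Rodrigues(m["rvec"])[0];d=np.c_[p,np.ones(len(p))]@R
    return -R.T@m["tvec"],d
def onz(n,px,z,m=None):
    c,d=ray(n,px,m);return c+d*((z-c[2])/d[:,2])[:,None]
def proj(n,P,m=None):
    m=m or ctrl.camera_model(n)
    return cv2.projectPoints(np.float64(P).reshape(-1,1,3),m["rvec"],m["tvec"],m["intrinsics"],np.array([m["k1"],0,0,0,0.]))[0][:,0]
E
python3 - <<'E'
from h import *
a=cv2.imread("pics/top0.png");s=cv2.imread("pics/side0.png")
c=cv2.resize(a[115:215,285:385],(500,500),interpolation=cv2.INTER_CUBIC)
d=cv2.resize(s[150:215,240:330],None,fx=5.5,fy=5.5,interpolation=cv2.INTER_CUBIC)[:,:]
out=np.zeros((500,800,3),np.uint8);out[:,:400]=c[:,:400];out[:357,400:]=d[:,:400]
cv2.imwrite("pics/crop.png",out)
print(onz("top",[[334,162],[308,170],[340,188],[182,175],[205,175],[386,240]],.055))
hsv=cv2.cvtColor(a,cv2.COLOR_BGR2HSV)
m=((hsv[...,1]<60)&(hsv[...,2]>120)).astype(np.uint8)
# bright plate: component at 334,162
n,l,st,ce=cv2.connectedComponentsWithStats(m,connectivity=4)
k=l[162,334];print(st[k],ce[k])
print(hsv[162,334])
E
```

```text
Traceback (most recent call last):
ValueError: could not broadcast input array from shape (358,400,3) into shape (357,400,3)
```

Run:
```python
from h import *
a=cv2.imread("pics/top0.png");s=cv2.imread("pics/side0.png")
c=cv2.resize(a[118:208,295:375],(533,600),interpolation=cv2.INTER_CUBIC)
cv2.imwrite("pics/crop.png",c)
print(onz("top",[[334,162],[308,170],[340,188],[182,175],[205,175],[386,240]],.055))
hsv=cv2.cvtColor(a,cv2.COLOR_BGR2HSV)
m=((hsv[...,1]<60)&(hsv[...,2]>120)).astype(np.uint8)
n,l,st,ce=cv2.connectedComponentsWithStats(m,connectivity=4)
k=l[162,334];print(st[k],ce[k])
r=cv2.minAreaRect(cv2.findContours((l==k).astype(np.uint8),0,2)[0][0]);print(r)
print(onz("top",cv2.boxPoints(r),.061),onz("top",[r[0]],.061))
```

```text
[[ 0.50524154 -0.24790373  0.055     ]
 [ 0.48146039 -0.16367798  0.055     ]
 [ 0.42085884 -0.26349561  0.055     ]
 [ 0.47711578  0.23916391  0.055     ]
 [ 0.47478903  0.16509835  0.055     ]
 [ 0.25123186 -0.4033544   0.055     ]]
[    0    75   528   345 84341] [318.01094367 222.00562004]
((263.5, 247.0), (344.0, 527.0), 90.0)
[[ 0.85272053  0.88625852  0.061     ]
 [ 0.79653339 -0.93363972  0.061     ]
 [-0.35516524 -0.86076843  0.061     ]
 [-0.31498163  0.87486343  0.061     ]] [[ 0.24080826 -0.01574451  0.061     ]]
```

View pics/crop.png

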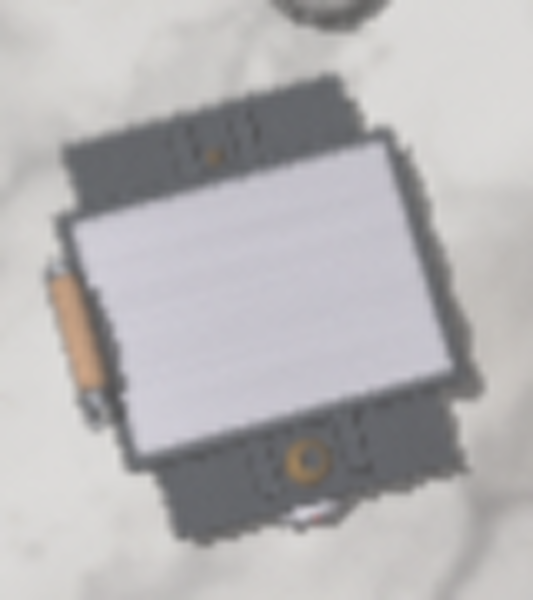

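The crop shows the bright plate with the silver knob and thick pin at the bottom (307,460), the thin pin at the top (215,155) and the grip at left (78,333). The choice is right.

Run:
```python
from h import *
f=lambda p:[295+p[0]*80/533,118+p[1]*.15]
pins=onz("top",[f((215,155)),f((307,460))],.063);print(pins)
y=pins[1]-pins[0];print(np.linalg.norm(y));y/=np.linalg.norm(y);x=np.array([y[1],-y[0],0])
o=pins[0]+74*y/1000;print("origin",o,"x",x,"y",y, "yaw",np.arctan2(x[1],x[0]))
print("plate mid",onz("top",[f(p) for p in [(65,218),(385,130),(465,372),(133,467)]],.061).mean(0))
# grip height: top z if pivot upright ~ .057+.045
g=onz("top",[f((78,333))],.105);print("grip",g,(g-o)@x,(g-o)@y)
print("expect grip",o+x*.093)
ob=ctrl.get_obs();print(ob["time_s"],ob["qpos"])
s=cv2.imread("pics/side0.png");print(proj("side",[o+x*.093+[0,0,.04]]))
```

```text
[[ 0.57173664 -0.22827899  0.063     ]
 [ 0.42287563 -0.26597918  0.063     ]]
0.15356075096705793
origin [ 0.50000142 -0.24644648  0.063     ] x [-0.24550662  0.96939491  0.        ] y [-0.96939491 -0.24550662  0.        ] yaw 1.8188386017316216
plate mid [ 0.50285528 -0.24847345  0.061     ]
grip [[ 0.47931195 -0.15626824  0.105     ]] [0.09249773] [-0.00208309]
expect grip [ 0.47716931 -0.15629276  0.063     ]
0.1 [ 1.04537039e+00  3.00389660e-01  1.52149213e+00 -2.75619776e-05
  1.32065171e+00 -6.65972316e-02]
[[274.4277292  176.14480665]]
```

Call:
jog_arm(motion=[[-0.033, -0.032, 0, 0, 0, 0, 1], [-0.033, -0.032, 0, 0, 0, 0, 1], [-0.033, -0.032, 0, 0, 0, 0, 1], [-0.033, -0.032, 0, 0, 0, 0, 1], [-0.033, -0.032, 0, 0, 0, 0, 1]])

```text
time_s: 0.6
ee_pos: [0.3207, 0.2748, 0.2053]
eef_rot: [-3.141, -0.0, 2.683]
force: [1.1, 0.3, -0.2]
grip_width: 0.0943
grip_force: 0.0
```

Call:
jog_arm(motion=[[-0.033, -0.032, 0, 0, 0, 0, 1], [-0.033, -0.032, 0, 0, 0, 0, 1], [-0.033, -0.032, 0, 0, 0, 0, 1], [-0.033, -0.032, 0, 0, 0, 0, 1], [-0.033, -0.032, 0, 0, 0, 0, 1]])

```text
time_s: 1.1
ee_pos: [0.3978, 0.0582, 0.2055]
eef_rot: [3.141, 0.0, 2.683]
force: [1.5, 0.7, -0.4]
grip_width: 0.0939
grip_force: 0.0
```

Call:
jog_arm(motion=[[-0.033, -0.032, 0, 0, 0, 0, 1], [-0.033, -0.032, 0, 0, 0, 0, 1], [-0.033, -0.032, 0, 0, 0, 0, 1], [-0.033, -0.032, 0, 0, 0, 0, 1], [-0.033, -0.032, 0, 0, 0, 0, 1]])

```text
time_s: 1.6
ee_pos: [0.475, -0.1585, 0.2053]
eef_rot: [3.142, -0.0, 2.683]
force: [0.5, 0.3, 0.5]
grip_width: 0.0941
grip_force: 0.0
```

Call:
jog_arm(motion=[[0, 0, 0, 0, 0, 0.15, 1], [0, 0, 0, 0, 0, 0.15, 1], [0, 0, 0, 0, 0, 0.15, 1], [0, 0, 0, 0, 0, 0.15, 1], [0, 0, 0, 0, 0, 0.15, 1]])

```text
time_s: 2.1
ee_pos: [0.4747, -0.1564, 0.2052]
eef_rot: [-3.141, -0.0, 1.927]
force: [-0.1, 0.5, -0.8]
grip_width: 0.0937
grip_force: 0.0
```

Call:
jog_arm(motion=[[0, 0, 0, 0, 0, 0.15, 1], [0, 0, 0, 0, 0, 0.15, 1], [0, 0, 0, 0, 0, 0.15, 1], [0, 0, 0, 0, 0, 0.15, 1], [0, 0, 0, 0, 0, 0.15, 1]])

```text
time_s: 2.6
ee_pos: [0.4747, -0.1564, 0.2052]
eef_rot: [-3.141, 0.0, 1.177]
force: [0.5, 1.1, 0.7]
grip_width: 0.0937
grip_force: 0.0
```

Call:
jog_arm(motion=[[0, 0, 0, 0, 0, 0.15, 1], [0, 0, 0, 0, 0, 0.15, 1], [0, 0, 0, 0, 0, 0.15, 1], [0, 0, 0, 0, 0, 0.15, 1], [0, 0, 0, 0, 0, 0.15, 1]])

```text
time_s: 3.1
ee_pos: [0.4747, -0.1564, 0.2052]
eef_rot: [-3.141, 0.0, 0.427]
force: [-0.3, -0.5, 0.3]
grip_width: 0.0939
grip_force: 0.0
```

Call:
jog_arm(motion=[[0, 0, 0, 0, 0, 0.15, 1], [0, 0, 0, 0, 0, 0.035, 1], [0, 0, 0, 0, 0, 0, 1]])

```text
time_s: 3.4
ee_pos: [0.4747, -0.1564, 0.2052]
eef_rot: [-3.141, 0.0, 0.247]
force: [-0.4, 0.5, -0.4]
grip_width: 0.0942
grip_force: 0.0
```

Run:
```python
from h import *
import pickle
m=ctrl.camera_model("wrist");a=ctrl.camera("wrist")[:,:,::-1];cv2.imwrite("pics/w1.png",a);pickle.dump(m,open("w1.pkl","wb"))
o=np.array([.5015,-.2475,0]);x=np.array([-.2455,.9694,0]);y=np.array([-.9694,-.2455,0])
print("pred pins,grip",proj("wrist",[o+.081*y+[0,0,.066],o-.074*y+[0,0,.066],o+.093*x+[0,0,.11]],m))
```

```text
pred pins,grip [[380.49768579 278.69184518]
 [393.26072243 110.7721231 ]
 [283.31479802 209.22940038]]
```

View pics/w1.png

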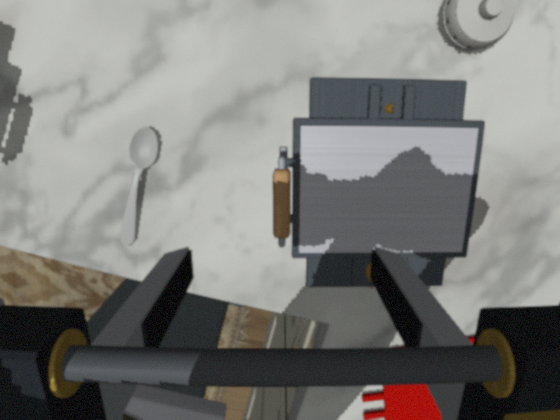

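The wrist view shows the grip at (282,204), the thin pin at (390,108), the plate corners at about (295,119), (483,121), (467,257) and (292,257); the thick pin is half hidden by a finger.

Run:
```python
from h import *
import pickle
m=pickle.load(open("w1.pkl","rb"))
a=cv2.imread("pics/w1.png");hsv=cv2.cvtColor(a,cv2.COLOR_BGR2HSV)
k=((hsv[...,0]<20)&(hsv[...,1]>90)&(hsv[...,2]>40)).astype(np.uint8);k[:,:265]=0;k[:,300:]=0;k[:150]=0;k[245:]=0
ys,xs=np.nonzero(k);r=cv2.minAreaRect(np.c_[xs,ys].astype(np.float32));print("grip",r)
g=onz("wrist",[r[0]],.11,m)[0]
C=onz("wrist",[[295,119],[483,121],[467,257],[292,257]],.061,m);print(C);c=C.mean(0)
X=(C[0]+C[3]-C[1]-C[2]);Y=C[2]+C[3]-C[0]-C[1];print("len",np.linalg.norm(X)/2,np.linalg.norm(Y)/2,"yawX",np.arctan2(X[1],X[0]),"yawY",np.arctan2(Y[1],Y[0])+np.pi/2)
p=onz("wrist",[[390,108]],.066,m)[0]
x=np.array([-.2455,.9694,0]);y=np.array([-.9694,-.2455,0])
print("centre",c,"thin",p,"->o",p+.074*y,"grip",g,"from c",(g-c)@x,(g-c)@y)
```

```text
grip ((281.4999694824219, 203.49996948242188), (14.999998092651367, 66.99998474121094), 0.0)
[[ 0.54565761 -0.15090668  0.061     ]
 [ 0.58650532 -0.31123071  0.061     ]
 [ 0.4626525  -0.34498572  0.061     ]
 [ 0.42221523 -0.18036862  0.061     ]]
len 0.16747685443305846 0.12762375907005535 yawX 1.8159189263369826 yawY -1.3205225456460705
centre [ 0.50425766 -0.24687294  0.061     ] thin [ 0.57469065 -0.22593113  0.066     ] ->o [ 0.50295505 -0.24409813  0.066     ] grip [ 0.48275565 -0.15487014  0.11      ] from c 0.09446625882136457 -0.001742630432968208
```

Call:
jog_arm(motion=[[0.0055, 0, 0.03, 0, 0, 0, 0.3], [0, 0, 0.04, 0, 0, 0, 0.0], [0, 0, 0.03, 0, 0, 0, -0.1], [0, 0, 0.022, 0, 0, 0, -0.1], [0, 0, 0, 0, 0, 0, -0.1]])

```text
time_s: 3.95
ee_pos: [0.4787, -0.1546, 0.0809]
eef_rot: [-3.139, 0.004, 0.249]
force: [0.5, 0.5, 0.2]
grip_width: 0.0577
grip_force: 0.0
```

Call:
jog_arm(motion=[[0, 0, 0, 0, 0, 0, -1], [0, 0, 0, 0, 0, 0, -1], [0, 0, 0, 0, 0, 0, -1], [0, 0, 0, 0, 0, 0, -1], [0, 0, 0, 0, 0, 0, -1]], squeeze=40)

```text
time_s: 4.45
ee_pos: [0.4803, -0.1552, 0.0839]
eef_rot: [3.141, -0.001, 0.248]
force: [-0.1, 0.3, 0.0]
grip_width: 0.017
grip_force: 0.0
```

Call:
jog_arm(motion=[[0, 0, 0, 0, 0, 0, -1], [0, 0, 0, 0, 0, 0, -1], [0, 0, 0, 0, 0, 0, -1]])

```text
time_s: 4.75
ee_pos: [0.4803, -0.1554, 0.0838]
eef_rot: [3.141, -0.0, 0.248]
force: [-0.1, -2.6, 3.5]
grip_width: 0.0136
grip_force: 40.0
```

Call:
jog_arm(motion=[[0, 0, -0.01, 0, 0, 0, -1], [0, 0, -0.01, 0, 0, 0, -1], [0, 0, -0.01, 0, 0, 0, -1], [0, 0, -0.01, 0, 0, 0, -1], [0, 0, 0, 0, 0, 0, -1]])

```text
time_s: 5.25
ee_pos: [0.4806, -0.1552, 0.125]
eef_rot: [3.141, -0.002, 0.248]
force: [-0.8, 0.2, -3.1]
grip_width: 0.0135
grip_force: 40.0
```

Call:
jog_arm(motion=[[0, 0, -0.02, 0, 0, 0, -1], [0, 0, -0.02, 0, 0, 0, -1], [0, 0, -0.02, 0, 0, 0, -1], [0, 0, -0.02, 0, 0, 0, -1], [0, 0, -0.015, 0, 0, 0, -1]])

```text
time_s: 5.75
ee_pos: [0.48, -0.155, 0.2192]
eef_rot: [-3.141, -0.0, 0.248]
force: [0.1, -1.1, -4.2]
grip_width: 0.0138
grip_force: 40.0
```

Call:
jog_arm(motion=[[0, -0.005, -0.015, 0, 0, 0, -1], [0, -0.005, -0.015, 0, 0, 0, -1], [0, -0.005, -0.015, 0, 0, 0, -1], [0, -0.005, -0.01, 0, 0, 0, -1], [0, 0, 0, 0, 0, 0, -1]])

```text
time_s: 6.25
ee_pos: [0.4753, -0.1351, 0.2742]
eef_rot: [3.141, -0.001, 0.249]
force: [0.5, 1.6, -5.2]
grip_width: 0.0138
grip_force: 40.0
```

Run:
```python
from h import *
c=np.r_[ctrl.camera("side")[110:250,200:360]][:,:,::-1];t=ctrl.camera("top")[100:240,250:410,::-1]
cv2.imwrite("pics/l1.png",cv2.resize(np.hstack([c,t]),None,fx=2.5,fy=2.5,interpolation=cv2.INTER_CUBIC))
print(ctrl.get_obs()["ee_pos"])
```

```text
[ 0.4750447  -0.13556965  0.27269707]
```

View pics/l1.png

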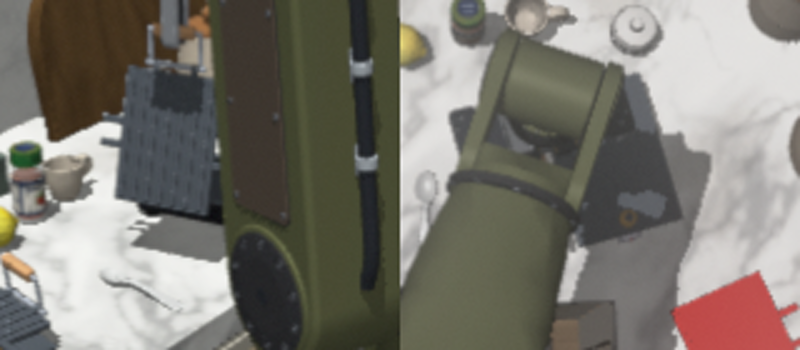

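The plate hangs free, ridges facing outward (left half of the picture, around (165,140)), clear of the deck. Lower it and lean it on the lip.

Call:
jog_arm(motion=[[0, 0, 0.017, 0, 0, 0, -1], [0, 0, 0.016, 0, 0, 0, -1], [0, 0.01, 0, 0, 0, 0, -1], [0, 0.015, 0, 0, 0, 0, -1], [0, 0.015, 0, 0, 0, 0, -1]])

```text
time_s: 6.85
ee_pos: [0.4855, -0.1761, 0.241]
eef_rot: [3.141, -0.001, 0.248]
force: [0.2, 0.5, -5.0]
grip_width: 0.0137
grip_force: 40.0
```

Call:
jog_arm(motion=[[0, 0, 0, 0, 0, 0, -1], [0, 0.014, 0.001, 0, 0, 0, -1], [0, 0.014, 0.001, 0, 0, 0, -1], [0, 0.014, 0.003, 0, 0, 0, -1], [0, 0.014, 0.004, 0, 0, 0, -1]])

```text
time_s: 7.35
ee_pos: [0.4991, -0.2301, 0.2313]
eef_rot: [3.141, -0.0, 0.248]
force: [-1.0, 1.1, -4.2]
grip_width: 0.0138
grip_force: 40.0
```

Run:
```python
from h import *
ob=ctrl.get_obs();p=ob["ee_pos"]-[.503,-.246,0]
print(ob["time_s"],"pivot stand x,y,z",p@[-.2455,.9694,0],p@[-.9694,-.2455,0],p[2]-.0265,ob["force"])
c=ctrl.camera("side")[110:250,200:360,::-1];t=ctrl.camera("top")[100:240,250:410,::-1]
cv2.imwrite("pics/l2.png",cv2.resize(np.hstack([c,t]),None,fx=2.5,fy=2.5,interpolation=cv2.INTER_CUBIC))
```

```text
7.35 pivot stand x,y,z 0.01638509966278585 -0.00011061614408948433 0.20479213227114487 [-0.99261324  1.05047822 -4.24120299]
```

View pics/l2.png

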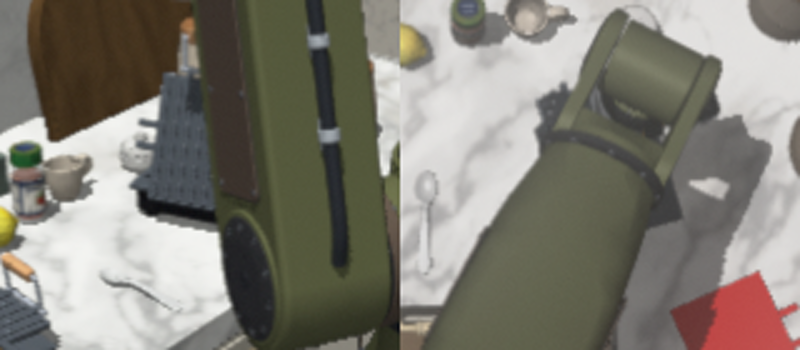

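The plate leans on the lip, its lower end outside the deck at about (165,185), ridges facing up and out. Go on along the arc.

Call:
jog_arm(motion=[[0, 0.013, 0.006, 0, 0, 0, -1], [0, 0.012, 0.006, 0, 0, 0, -1], [0, 0.012, 0.008, 0, 0, 0, -1], [0, 0.012, 0.008, 0, 0, 0, -1], [0, 0.01, 0.01, 0, 0, 0, -1]])

```text
time_s: 7.95
ee_pos: [0.5135, -0.2871, 0.1927]
eef_rot: [3.141, -0.0, 0.248]
force: [-1.1, 0.7, -3.2]
grip_width: 0.0141
grip_force: 40.0
```

Call:
jog_arm(motion=[[0, 0.01, 0.01, 0, 0, 0, -1], [0, 0.0085, 0.0115, 0, 0, 0, -1], [0, 0.0085, 0.0115, 0, 0, 0, -1], [0, 0.006, 0.013, 0, 0, 0, -1], [0, 0.006, 0.013, 0, 0, 0, -1]])

```text
time_s: 8.45
ee_pos: [0.523, -0.3244, 0.1334]
eef_rot: [3.141, -0.0, 0.248]
force: [0.1, 2.2, -3.5]
grip_width: 0.0132
grip_force: 40.0
```

Run:
```python
from h import *
ob=ctrl.get_obs();p=ob["ee_pos"]-[.503,-.246,0]
print(ob["time_s"],"pivot stand x,y,z",p@[-.2455,.9694,0],p@[-.9694,-.2455,0],p[2]-.0265,ob["force"])
c=ctrl.camera("side")[110:250,200:360,::-1];t=ctrl.camera("top")[100:240,250:410,::-1]
cv2.imwrite("pics/l3.png",cv2.resize(np.hstack([c,t]),None,fx=2.5,fy=2.5,interpolation=cv2.INTER_CUBIC))
```

```text
8.45 pivot stand x,y,z -0.08085696706644528 -0.00012843483529141153 0.10691936966624477 [ 0.09180791  2.1762879  -3.50907898]
```

View pics/l3.png

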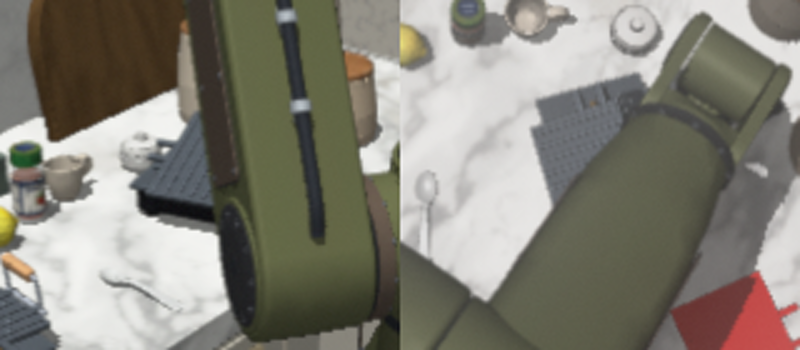

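The plate is at about 20°, ridges up (left half, around (185,165)), with the thin-pin fork over its pin at the right half (600,85). Now the last of the arc.

Call:
jog_arm(motion=[[0, 0.004, 0.012, 0, 0, 0, -1], [0, 0.004, 0.013, 0, 0, 0, -1], [0, 0.002, 0.01, 0, 0, 0, -1], [0, 0.001, 0.006, 0, 0, 0, -1], [0, 0, 0, 0, 0, 0, -1]])

```text
time_s: 9.05
ee_pos: [0.5253, -0.3344, 0.0924]
eef_rot: [-3.141, 0.001, 0.248]
force: [-0.2, 2.4, -2.5]
grip_width: 0.0136
grip_force: 40.0
```

Call:
jog_arm(motion=[[0, 0.001, 0.005, 0, 0, 0, -1], [0, 0, 0.004, 0, 0, 0, -1], [0, 0, 0.002, 0, 0, 0, -1], [0, 0, 0, 0, 0, 0, -1]])

```text
time_s: 9.45
ee_pos: [0.5258, -0.3357, 0.0824]
eef_rot: [3.141, -0.0, 0.248]
force: [0.2, -0.9, -2.2]
grip_width: 0.014
grip_force: 40.0
```

Run:
```python
from h import *
ob=ctrl.get_obs();p=ob["ee_pos"]-[.503,-.246,0]
print(ob["time_s"],"pivot stand x,y,z",p@[-.2455,.9694,0],p@[-.9694,-.2455,0],p[2]-.0265,ob["force"])
```

```text
9.45 pivot stand x,y,z -0.09257983355903994 -9.509307703743572e-05 0.055921104327522786 [ 0.21104326 -0.87495373 -2.19240699]
```

Call:
jog_arm(motion=[[0, 0, 0.001, 0, 0, 0, -1], [0, 0, 0.001, 0, 0, 0, -1], [0, 0, 0, 0, 0, 0, -1]])

```text
time_s: 9.75
ee_pos: [0.5259, -0.3357, 0.0809]
eef_rot: [3.141, -0.0, 0.248]
force: [0.0, -2.5, -0.2]
grip_width: 0.0137
grip_force: 40.0
```

Call:
jog_arm(motion=[[0, 0, 0, 0, 0, 0, -0.2], [0, 0, 0, 0, 0, 0, -0.2], [0, 0, 0, 0, 0, 0, -0.2], [0, 0, 0, 0, 0, 0, -0.2], [0, 0, 0, 0, 0, 0, -0.2]])

```text
time_s: 10.25
ee_pos: [0.5258, -0.3354, 0.0804]
eef_rot: [-3.141, 0.0, 0.248]
force: [0.1, -0.5, -0.6]
grip_width: 0.0377
grip_force: 0.0
```

Call:
jog_arm(motion=[[0, 0, -0.02, 0, 0, 0, -0.2], [0, 0, -0.03, 0, 0, 0, -0.2], [0, 0, -0.04, 0, 0, 0, -0.2], [0, 0, -0.04, 0, 0, 0, -0.2], [0, 0, -0.02, 0, 0, 0, -0.2]])

```text
time_s: 10.75
ee_pos: [0.5263, -0.3358, 0.2344]
eef_rot: [3.138, -0.003, 0.248]
force: [0.4, -0.2, -0.2]
grip_width: 0.0376
grip_force: 0.0
```

Call:
jog_arm(motion=[[-0.03, -0.04, 0, 0, 0, 0, -0.2], [-0.03, -0.04, 0, 0, 0, 0, -0.2], [-0.03, -0.04, 0, 0, 0, 0, -0.2], [-0.03, -0.04, 0, 0, 0, 0, -0.2], [0, -0.04, 0, 0, 0, 0, -0.2]])

```text
time_s: 11.25
ee_pos: [0.3578, -0.1701, 0.2304]
eef_rot: [3.141, -0.0, 0.246]
force: [0.5, 0.4, -0.0]
grip_width: 0.0377
grip_force: 0.0
```

Call:
jog_arm(motion=[[0, -0.04, 0, 0, 0, 0, -0.2], [0, -0.04, 0, 0, 0, 0, -0.2], [0, -0.04, 0, 0, 0, 0, -0.2], [0, -0.04, 0, 0, 0, 0, -0.2], [0, -0.04, 0, 0, 0, 0, -0.2]])

```text
time_s: 11.75
ee_pos: [0.3106, 0.0242, 0.2307]
eef_rot: [3.141, -0.001, 0.247]
force: [1.1, 0.7, 0.6]
grip_width: 0.0371
grip_force: 0.0
```

Run:
```python
from h import *
c=ctrl.camera("side")[120:240,200:340,::-1];t=ctrl.camera("top")[110:230,270:410,::-1]
cv2.imwrite("pics/l4.png",cv2.resize(np.hstack([c,t]),None,fx=2.85,fy=4,interpolation=cv2.INTER_CUBIC))
```

```text
(no output)
```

View pics/l4.png

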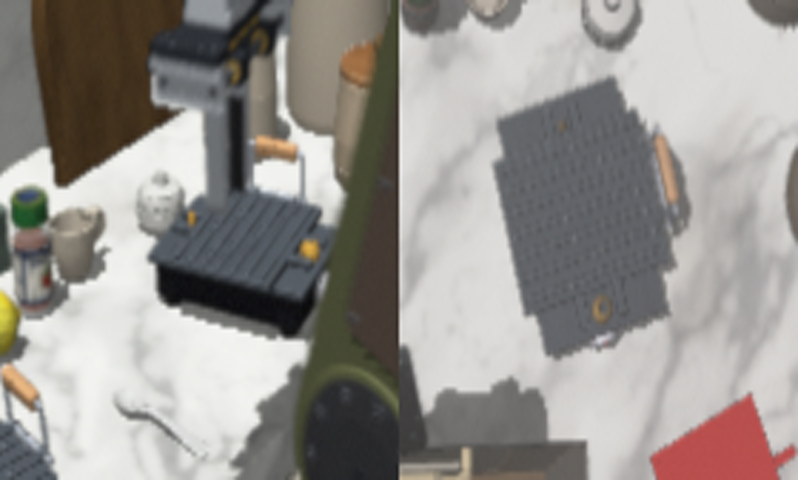

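The plate lies flat, ridges up. The thin pin (562,125) and the thick pin (601,308) both stand in their forks, the handle is on the far side, and the hand is clear.

```bash
python3 -c "
from station import ctrl
print(ctrl.hand_in())"
```

```text
the job is handed in; nothing more can be done
None
```

The bright plate is turned over and, in the last pictures, sits ridged face up on its own grill with both forks round their pins. I let go of the handle, never went near the other plate, and handed the job in at about 12 s; the hand-in returned no verdict.

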